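# Grease the pillow block bearing

## Robot

A 7-joint arm with a two-finger parallel gripper is mounted at the origin on a cart in front of the work surface, level with it; the furniture and walls round the work are solid. World frame = base frame: x ahead of the robot, y to its left, z up, the work surface at z = 0. Lengths are in m, angles in rad, forces in N, time in s.
With the tool pointing down it reaches from about 0.4 to 0.85 m from the base axis. Payload 6.9 kg.
Tool frame: the origin (TCP) lies midway between the tips of the shut fingers; the grasp point (between the pads) lies behind it (ctrl.pinch_z is the z of the grasp point in the tool frame, in m); z points along the fingers, y is the line along which they close (so a half turn about z gives the same grasp; the last joint's range is limited). The gripper opens to 85 mm and grips with 20 to 120 N. Pads are 22 mm wide; open, the fingers measure 114 mm over their backs; the gripper's body (76 mm by 85 mm) begins 54 mm behind the grasp point. The pads swing forward as they close: fully open they stand 13 mm farther back than shut.
Start: joints at [1.423, 0.507, -0.238, 1.5, 0.126, 1.149, -0.155], TCP at [0.156, -0.605, 0.231] pointing down, gripper open.
Joint ranges: [-3.08, 3.08], [-0.24, 2.05], [-1.43, 1.35], [0, 2.5], [-1.52, 4.66], [0.17, 1.96], [-2.89, 2.89]. Speed limits (rad/s): [2.39, 2.39, 3.14, 3.14, 3.14, 3.14, 3.14].

## Interface

Orientations are given as a unit quaternion [w, x, y, z].
In Python, from station import ctrl, get_state, vision, ticket, models gives the robot as it stands. Calls block until the motion is done:
- ctrl.movep(position, orientation): joint-space move of the TCP to a pose.
- ctrl.movel(position, frame=None, max_speed=0.15): straight line of the TCP; frame=None keeps the orientation; max_speed is the mean speed in m/s.
- ctrl.set_joints(angles): joint-space move.
- ctrl.ungrasp() and ctrl.close_gripper(force=None): open the fingers fully, or close them until they stop; force is the grip in N (None keeps the last).
- ctrl.pause(seconds).
- ctrl.ik(position, orientation): joint angles nearest the present ones, or None.
- get_state(): the state.
- vision.grab_frame(name): name is "scene" or "top"; returns (picture, depth): 420x560x3 uint8, blue, green, red; 420x560 float32, m along the optical axis (not along the pixel's ray), 0 where there is no reading.
- vision.camera_info(name): a dict with "mtx" (3x3 intrinsics, pixels), "R" (3x3) and "t" (3): a world point X has camera coordinates R X + t. Camera axes: x right, y down, z forward; pixel columns grow to the right and rows downward; lengths in m; the calibration is good to about 2 mm. A picture is of the moment at which its call begins. camera_info takes no time and is no camera call.
A pose or a line that the arm cannot do raises ctrl.Unreachable and nothing moves.
- ticket.close_job(): hands the job in; it is judged then, once.
Trained networks look in the newest picture that a camera, given by its name, has taken for a name from the list of things; names that differ only in an ending like _2 or _b are one class to them, and where a whole thing is asked for, a point or a joint stands for the part that bears it (a point fixed in the world has none). Each returns a list of dicts, best first, with "p" (0 to 1); they miss things now and then, are a little off and sometimes report something else, mostly with a low value. They report only what shows in the picture. A call takes as long as a camera call. They do not tell look-alikes from the thing itself.
- models.recognise(camera, target): "point" ([column, row] in pixels, amid what is visible of it).
- models.masks_of(camera, target): "mask" (420x560 bool, what is visible of it) and "point" ([column, row] in pixels, amid what is visible of it).
The state is a dict: "time": time; "qpos": joint angles; "qd": joint speeds; "tau": joint torques, N m; "tcp_pos": TCP position; "eef_rot": TCP orientation; "contact_force": force on the tool from outside, world axes, zero at the start; "wrist_torque": the same for the moment, N m; "width": finger opening in m; "gripper_force": force on a finger pad.
Only numpy, scipy, OpenCV 4.12 (cv2) and the standard library are available. Lean on these libraries where they do the work, as an engineer would, in place of code of your own. Each camera call takes 0.05 s, during which the arm holds its last target. There are 200 camera calls.

## Task

Pull the red dust cap straight off the tilted grease nipple of the green bearing and set it, open end down, in the empty pocket of the caddy's cap row. Then lift the blue push-type grease gun out of its holster, press its coupler squarely onto the nipple until it snaps over the head, and keep pushing until the sprung nose has gone right in; the program finishes while still holding the gun there against its spring. Push firmly but do not ram, and leave the parked caps, the tape roll and the nut where they are.

Things in the scene. Friction and masses are not known exactly. Their poses are not given: they have to be found in the camera images.
- bearing: Green pillow block bearing with a short steel shaft along its y axis, bolted on a dark steel plate 146 x 78 x 12 mm (x, y, z); fixed. A press head hangs over the worktop to its left (x > 0.5, y > 0.15, its tools from 0.1 m up): come to it from the robot's side. Origin: centre of the plate's underside, z up. Shaft 25 mm thick, 116 mm long, its axis 56 mm up; housing 73 mm across and 38 mm wide.
- nipple: Brass grease nipple (large pattern) on top of the bearing housing, fixed to it, leaning 25 degrees from vertical towards the bearing's -x side. Origin: centre of its foot on the housing; its z axis is the nipple's axis, pointing outward. Along z: hexagon foot 13 mm wide to 6 mm, neck 9 mm thick to 15 mm, head 14 mm in diameter from 15 to 23 mm with a conical top. Metal slippery with grease.
- nipple_tip (a point): Centre of the top of the nipple's head, 23 mm along the nipple's z axis from its origin.
- cap: Red ribbed plastic dust cap, a cup 24 mm in diameter (25 mm at the ribs and the closed end) and 26 mm tall, bore 17 mm, 23 mm deep, 15 g; at the start it sits loosely (up to 2 mm and 4 degrees askew) over the nipple, closed end outward. Origin: centre of the open rim; z axis towards the closed end. It must be drawn off about 24 mm along the nipple's axis before it is free.
- caddy: Grey lubrication caddy, black rim, 88 x 182 mm (x, y), fixed; top face 14 mm, rim 22 mm high. Origin: centre of its underside. At x = 0: three round pockets, 33 mm wide, 8 mm deep, at y = +64 (empty), +26 and -12 mm; at y = -58 mm a black holster, 47 mm across, 88 mm high, holding the gun's barrel with 1.5 mm of play over 22 mm. The gun must rise 80 mm to clear it.
- free_pocket (a point): Centre of the floor of the empty pocket, 6 mm above the worktop; the pocket is 33 mm wide and 8 mm deep.
- parked_cap_1: Cap of the same kind, already standing open end down in the middle pocket; leave it.
- parked_cap_2: Cap of the same kind, already standing open end down in the pocket next to the holster; leave it.
- gun: Blue push-type grease gun, 0.5 kg, 141 mm long, nose down in the holster at the start. Origin: on its axis in the grip (146 mm above the worktop at the start); z axis from nose to grip. Black hexagon grip, 30 mm across flats (flats face +x, -x and every 60 degrees), z = -20 to +13 mm; below it a flange of 46 mm, z = -26 to -20 mm, for fingertips to bear on; barrel of 34 mm to z = -80 mm.
- coupler_mouth (a point): Centre of the coupler's mouth, the gun's lower end: on its axis, z = -128 mm of the gun with the nose out. Coupler 26 mm in diameter; the mouth is a funnel about 20 mm wide that narrows to a 16 mm bore, 16 mm deep. Inside, 7 mm deep, four sprung jaws spread over the nipple's head at 6 to 12 N of push and snap shut behind it.
- coupler_seat (a point): Centre of the seat inside the coupler, 16 mm above the mouth: on the gun's axis at z = -112 mm with the nose out. It rests on nipple_tip when the coupler is on.
- nose (a joint): How far the sprung nose has been pushed into the barrel, m: 0 is out, 0.010 is right in against its stop. It begins to yield at 11 N and needs 16 N at the stop.
- tape: Small black roll of tape, 53 mm across, 19 mm tall, lying flat; leave it.
- nut: Knurled steel nut, 34 mm across and 25 mm tall; leave it.
Things that resemble listed ones, but are neither listed nor needed, are in the scene too. What is shaped like the parked_cap_1 but yellow is not meant.

How it is judged:
On the way, in this order (a step that is already met when the one before it is completed fails the run):
1. the dust cap stands released in the empty pocket, open end down (horizontal distance between cap and free_pocket below 0.007 m and z of cap in the frame of free_pocket below 0.004 m and angle between cap's own z axis and vertical below 0.15 rad and contact force between the fingers and cap below 0.1 N), for 0.2 s.
2. the grease gun is out of its holster in the fingers (z of gun in the frame of caddy above 0.21 m and contact force between the fingers and gun above 1 N), for 0.1 s.
At the end, for the whole second after the job is handed in: Gun in the grip, coupler snapped on (seat within 2.5 mm of the tip, gun within 7 degrees of the nipple's axis), nose more than 7 of 10 mm in and pressing with over 8 N through the last second; cap open end down in the empty pocket (within 7 mm), parked caps in theirs (distance between coupler_seat and nipple_tip below 0.0025 m and angle between the z axis of gun and the z axis of nipple, either way round below 0.12 rad and value of joint nose above 0.007 m and contact force between gun and bearing above 8 N and contact force between the fingers and gun above 2 N and contact force between gun and caddy below 0.1 N and horizontal distance between cap and free_pocket below 0.007 m and z of cap in the frame of free_pocket below 0.004 m and angle between each of cap, parked_cap_1, parked_cap_2's own z axis and vertical below 0.15 rad and horizontal distance between parked_cap_1 and caddy below 0.034 m and horizontal distance between parked_cap_2 and caddy below 0.02 m); the arm keeps its last pose, push and grip.
It fails at once if the gun rams the bearing with more than 60 N (contact force between gun and bearing above 60 N).
It fails at once if a parked cap is pushed away (distance of any of parked_cap_1, parked_cap_2 from where it was at the start of the episode above 0.015 m).
It fails at once if the tape roll or the nut is moved (distance of any of tape, nut from where it was at the start of the episode above 0.03 m).
It also fails if it takes over 51 s, if anything falls off the work surface, if the arm or the gripper's body presses on something with over 40 N, if the wrist force passes 120 N, or if a joint passes its speed limit or range.

## Working session

There is one attempt and no reset: what is moved stays moved. The work goes in short steps, each a Python script; the robot and the scene stay as the last script left them, time stands still between calls to the robot, and variables do not carry over. Pictures are saved under pics/ and viewed, at most 10 in all, crops included, and the job is handed in when it is done.

```bash
ls; mkdir -p pics
python3 - <<'E'
from station import ctrl, get_state, vision, ticket, models
import cv2,numpy as np
s=get_state(); print(s['time'],s['tcp_pos'],s['eef_rot'],s['width'],s['contact_force'],ctrl.pinch_z)
for n in ('scene','top'):
    im,d=vision.grab_frame(n); cv2.imwrite(f'pics/{n}0.png',im); np.save(f'pics/{n}0.npy',d)
    c=vision.camera_info(n); print(n,c['mtx'].tolist(),(-c['R'].T@c['t']).round(3),c['R'].round(2).tolist())
    K=c['mtx']
    for t in ('bearing','nipple','cap','caddy','free_pocket','parked_cap_1','gun','coupler_mouth','tape','nut'):
        try:
            for r in models.recognise(n,t):
                u,v=np.round(r['point']).astype(int); z=d[v,u]
                X=c['R'].T@(z*np.linalg.inv(K)@[u,v,1]-c['t'])
                print(n,t,round(r['p'],2),(u,v),X.round(3))
        except Exception as e: print(t,e)
print(get_state()['time'])
E
```

```text
pics
0.0 [ 0.15611322 -0.6046822   0.23041752] [-8.83992597e-04  9.92021681e-01  1.26064217e-01 -1.27094448e-04] 0.08554593627262563 [ 0.03653389  0.2374013  -0.26994176] -0.0187
scene [[457.57767936389405, 0.0, 277.0479400635966], [0.0, 457.57767936389405, 208.50070539835218], [0.0, 0.0, 1.0]] [0.081 0.53  0.555] [[-0.77, -0.64, -0.01], [-0.3, 0.37, -0.88], [0.57, -0.67, -0.48]]
scene bearing 0.91 (np.int64(248), np.int64(262)) [0.596 0.014 0.045]
scene nipple 0.68 (np.int64(373), np.int64(262)) [ 0.428 -0.176  0.014]
scene cap 0.46 (np.int64(249), np.int64(234)) [0.593 0.01  0.107]
scene caddy 0.77 (np.int64(373), np.int64(260)) [ 0.428 -0.175  0.02 ]
scene free_pocket 0.63 (np.int64(371), np.int64(264)) [ 0.426 -0.163  0.017]
scene parked_cap_1 0.68 (np.int64(361), np.int64(264)) [ 0.435 -0.138  0.028]
scene parked_cap_1 0.48 (np.int64(370), np.int64(256)) [ 0.436 -0.176  0.026]
scene parked_cap_1 0.44 (np.int64(166), np.int64(257)) [0.756 0.088 0.028]
scene parked_cap_1 0.39 (np.int64(248), np.int64(234)) [0.595 0.011 0.107]
scene gun 0.95 (np.int64(393), np.int64(204)) [ 0.417 -
[... 284 characters left out ...]
59665, 208.76591535158659], [0.0, 0.0, 1.0]] [ 0.547 -0.088  0.971] [[0.02, -1.0, -0.02], [-1.0, -0.02, -0.06], [0.06, 0.02, -1.0]]
top bearing 0.96 (np.int64(255), np.int64(197)) [ 0.626 -0.011  0.093]
top caddy 0.66 (np.int64(315), np.int64(272)) [ 0.448 -0.159  0.007]
top free_pocket 0.7 (np.int64(320), np.int64(275)) [ 0.441 -0.171  0.009]
top parked_cap_1 0.58 (np.int64(223), np.int64(144)) [0.763 0.078 0.028]
top parked_cap_1 0.52 (np.int64(327), np.int64(276)) [ 0.442 -0.186  0.035]
top gun 0.61 (np.int64(350), np.int64(285)) [ 0.439 -0.221  0.161]
top tape 0.81 (np.int64(219), np.int64(274)) [ 0.436  0.083 -0.   ]
top nut 0.64 (np.int64(221), np.int64(255)) [ 0.484  0.079 -0.001]
1.1
```

View both.

Run:
```python
import cv2,numpy as np
a=cv2.imread('pics/scene0.png'); b=cv2.imread('pics/top0.png')
A=cv2.resize(a[180:360,130:430],(800,480)); cv2.imwrite('pics/sc1.png',A)
B=cv2.resize(b[110:320,190:400],(600,600),interpolation=cv2.INTER_CUBIC); cv2.imwrite('pics/tc1.png',B)
```

```text
(no output)
```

View pics/sc1.png

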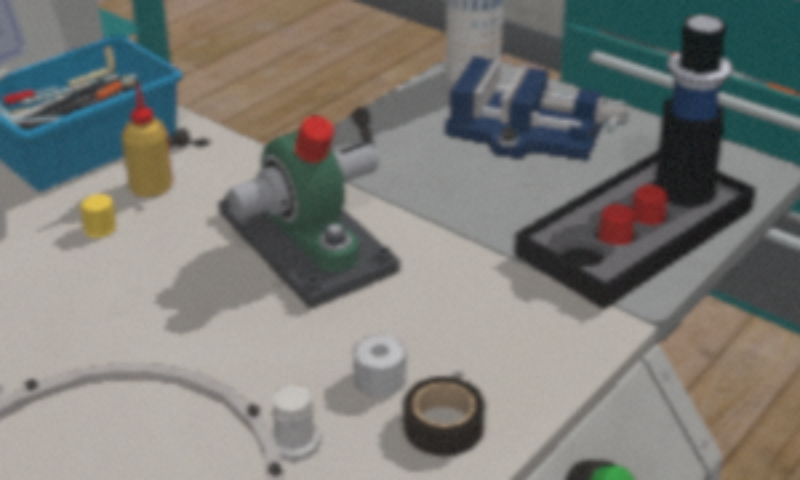

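View pics/tc1.png

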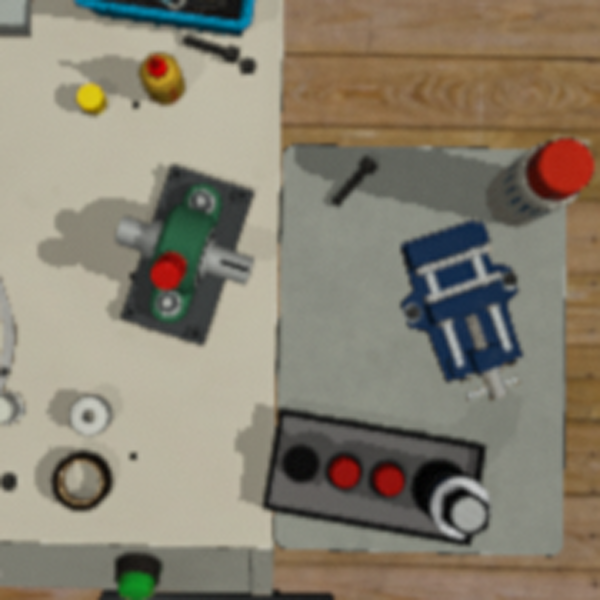

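View pics/scene0.png

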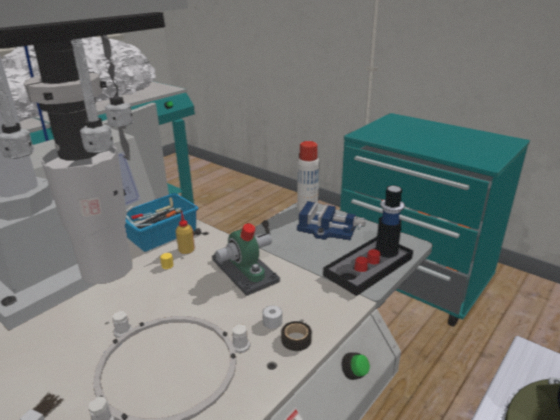

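```bash
cat > h.py <<'E'
import cv2,numpy as np
from scipy.optimize import least_squares
from station import ctrl, get_state, vision, ticket, models
C={n:vision.camera_info(n) for n in ('scene','top')}
def proj(n,X):
    c=C[n]; p=(c['R']@np.atleast_2d(X).T).T+c['t']; p=p@c['mtx'].T; return p[:,:2]/p[:,2:]
def cloud(n,d):
    c=C[n]; v,u=np.mgrid[:420,:560]; P=np.stack([u,v,np.ones_like(u)],-1)@np.linalg.inv(c['mtx']).T*d[...,None]
    return (P-c['t'])@c['R']
def ontoplane(n,uv,z):
    c=C[n]; r=np.linalg.inv(c['mtx'])@np.r_[uv,1]; r=c['R'].T@r; o=-c['R'].T@c['t']; return o+r*(z-o[2])/r[2]
def cyl(base,ax,r,h,N=40):
    ax=np.array(ax)/np.linalg.norm(ax); a=np.cross(ax,[1,.3,.2]); a/=np.linalg.norm(a); b=np.cross(ax,a)
    t=np.linspace(0,2*np.pi,N,endpoint=False); ring=r*(np.cos(t)[:,None]*a+np.sin(t)[:,None]*b)
    return np.vstack([base+ring,base+ring+h*ax])
def hullc(n,P):
    h=cv2.convexHull(proj(n,P).astype(np.float32)); m=cv2.moments(h); return np.array([m['m10'],m['m01']])/m['m00'],m['m00']
def colmask(im,kind):
    h=cv2.cvtColor(im,cv2.COLOR_BGR2HSV); H,S,V=cv2.split(h)
    if kind=='red': return ((H<8)|(H>170))&(S>130)&(V>60)
    if kind=='green': return (H>45)&(H<80)&(S>70)
    if kind=='dark': return V<85
def comps(m,im_near,rad):
    n,l,st,c=cv2.connectedComponentsWithStats(m.astype(np.uint8),connectivity=8)
    return [(c[i],st[i][4]) for i in range(1,n) if np.linalg.norm(c[i]-im_near)<rad and st[i][4]>15]
def fitcap(ims,px,ax):
    """px: dict cam->mask centroid; returns rim centre"""
    g=ontoplane('top',px['top'],0.1)
    f=lambda x: np.concatenate([hullc(n,cyl(x,ax,.01225,.026))[0]-px[n] for n in px])
    s=least_squares(f,g); return s.x,s.fun
E
python3 - <<'E'
from h import *
im={n:cv2.imread(f'pics/{n}0.png') for n in C}; d={n:np.load(f'pics/{n}0.npy') for n in C}
P={n:cloud(n,d[n]) for n in C}
near={'capN':{'scene':(248,233),'top':(249,205)},'p1':{'scene':(361,264),'top':(311,275)},'p2':{'scene':(373,257),'top':(326,278)}}
for k,v in near.items():
    px={}
    for n in C:
        r=min(comps(colmask(im[n],'red'),v[n],12),key=lambda r:np.linalg.norm(r[0]-v[n]),default=None); px[n]=r[0]; print(k,n,r)
    ax=[0,0,1] if k!='capN' else [-.42*np.cos(.2),.42*np.sin(.2),.906]
    x,f=fitcap(im,px,ax); print(k,'rim',x.round(4),'res',f.round(2),'areas',[round(hullc(n,cyl(x,ax,.01225,.026))[1]) for n in C])
for n in C:
    V=im[n].max(2).astype(int); S=V-im[n].min(2); Q=P[n]
    def rect(m,nm):
        q=Q[m][:,:2]; (c,s,a)=cv2.minAreaRect((q*1000).astype(np.float32)); print(n,nm,m.sum(),np.round(c,1),np.round(s,1),round(a,1),'z',np.median(Q[m][:,2]).round(4))
    box=lambda x0,x1,y0,y1,z0,z1:(Q[...,0]>x0)&(Q[...,0]<x1)&(Q[...,1]>y0)&(Q[...,1]<y1)&(Q[...,2]>z0)&(Q[...,2]<z1)
    rect(box(.5,.7,-.08,.1,.009,.016)&(V<110),'plate')
    rect(box(.35,.52,-.32,-.05,.010,.026),'caddy')
    rect(box(.35,.52,-.32,-.05,.130,.18),'grip'); m=box(.35,.52,-.32,-.05,.130,.18); print(np.percentile(Q[m][:,2],[5,50,95]).round(4))
    m=box(.35,.52,-.32,-.05,.154,.18); print('gtop',m.sum(),Q[m].mean(0).round(4))
    m=box(.35,.52,-.32,-.05,.112,.128); print('flange',m.sum(),Q[m].mean(0).round(4)); rect(m,'fl')
    m=box(.5,.7,-.1,.1,.045,.075)&(S<40)&(V>90); q=Q[m][:,:2]; c=q.mean(0); w=np.linalg.svd(q-c,full_matrices=False)[2][0]; print(n,'shaft',m.sum(),c.round(4),np.degrees(np.arctan2(w[1],w[0])).round(1)); rect(m,'shaft')
    m=box(.5,.7,-.1,.1,.0,.025); print('tablez', np.median(Q[box(.3,.4,.0,.1,-.02,.02)][:,2]))
E
```

```text
capN scene (array([247.43979058, 231.20942408]), np.int32(191))
capN top (array([248.23076923, 204.72307692]), np.int32(130))
capN rim [0.6114 0.0007 0.0927] res [-0.46  0.01  0.35  0.34] areas [214, 132]
p1 scene (array([367.11708861, 259.94303797]), np.int32(316))
p1 top (array([310.24742268, 275.17525773]), np.int32(97))
p1 rim [ 0.439  -0.1539  0.0155] res [-3.83 -0.73  3.26  1.51] areas [203, 94]
p2 scene (array([367.11708861, 259.94303797]), np.int32(316))
p2 top (array([325.83157895, 277.95789474]), np.int32(95))
p2 rim [ 0.4376 -0.1778  0.0033] res [ 2.37 -0.79 -2.99 -1.02] areas [195, 93]
scene plate 717 [621.7  -3.1] [ 76.7 141.7] 73.5 z 0.0124
scene caddy 2082 [ 459. -178.] [188.4 139.3] 81.3 z 0.0154
scene grip 306 [ 425.5 -228.1] [32.2 34. ] 61.3 z 0.151
[0.1321 0.151  0.1607]
gtop 129 [ 0.4239 -0.2262  0.1589]
flange 179 [ 0.4208 -0.2188  0.1231]
scene fl 179 [ 423.4 -224.9] [44.8 36.5] 26.6 z 0.1251
scene shaft 463 [0.6203 0.0041] 70.5
scene shaft 463 [621.9  -4.7] [114.6  54.2] 54.3 z 0.0644
tablez -0.00034933020028074866
top plate 715 [628.7  -4. ] [ 77.9 143.9] 73.2 z 0.0132
top caddy 1838 [ 438.9 -171.5] [181.7  88.3] 81.5 z 0.0157
top grip 221 [ 430.3 -229.3] [30.2 34.4] 30.2 z 0.1604
[0.1394 0.1604 0.1628]
gtop 190 [ 0.43   -0.2281  0.1605]
flange 118 [ 0.4347 -0.2242  0.1262]
top fl 118 [ 431.8 -227.6] [40.8 45.5] 34.8 z 0.1265
top shaft 281 [ 0.6277 -0.0075] 72.8
top shaft 281 [627.6  -6.1] [115.5  26.2] 72.5 z 0.068
tablez 0.0003962630744087235
```

```bash
cat >> h.py <<'E'
from scipy.spatial.transform import Rotation as Ro
def quat(zdir,ydir):
    z=np.array(zdir,float)/np.linalg.norm(zdir); y=np.array(ydir,float); y-=z*(y@z); y/=np.linalg.norm(y); x=np.cross(y,z)
    return Ro.from_matrix(np.c_[x,y,z]).as_quat(scalar_first=True)
yb=np.radians(-16.8); bx=np.array([np.cos(yb),np.sin(yb),0]); by=np.array([-np.sin(yb),np.cos(yb),0])
n=-np.sin(np.radians(25))*bx+np.array([0,0,np.cos(np.radians(25))])   # nipple axis
yc=np.radians(-8.5); cx=np.array([np.cos(yc),np.sin(yc),0]); cy=np.array([-np.sin(yc),np.cos(yc),0])
E
python3 - <<'E'
from h import *
im={k:cv2.imread(f'pics/{k}0.png') for k in C}; d={k:np.load(f'pics/{k}0.npy') for k in C}
print('guntop',ontoplane('scene',(394,189.4),.159),ontoplane('top',(353.8,289.6),.159))
# red caps separate in scene: depth-free, use top-surface correlation via hull overlap fit
for nm,g in {'p1':(.4435,-.1465),'p2':(.437,-.185),'capN':None}.items():
  for cam in C:
    R=(colmask(im[cam],'red')).astype(float); R=cv2.GaussianBlur(R,(0,0),.7)
    def cost(x):
        P=cyl(np.r_[x,.006],[0,0,1],.01225,.026) if g else cyl(np.r_[x,.0891],n,.01225,.026)
        m=np.zeros(R.shape,np.uint8); cv2.fillConvexPoly(m,np.round(cv2.convexHull(proj(cam,P).astype(np.float32))*16).astype(np.int32),1,shift=4)
        return (R*m).sum()-.6*m.sum()
    c0=np.array(g if g else (.613,.0005)); best=max(((cost(c0+[i*.001,j*.001]),i,j) for i in range(-10,11) for j in range(-10,11)))
    sc=[(c0+[i*.001,j*.001]) for i in range(-10,11) for j in range(-10,11) if cost(c0+[i*.001,j*.001])>best[0]*.97]
    print(nm,cam,best[0].round(1),np.mean(sc,0).round(4))
# hex orientation
V=im['top'].max(2).astype(float); 
c=np.array([.4303,-.229]); G=cv2.GaussianBlur(im['top'],(0,0),.5)
print(V[282:299,345:364].astype(int))
s=get_state(); q=s['qpos']
tip0=np.array([.612,.0005,.0895])
for nm,p,zd,ys in [('cap',tip0+.011*n,-n,(bx,by)),('place',np.array([.4484,-.1082,.02]),[0,0,-1],(cx,)),('gun',np.array([.4303,-.229,.128]),[0,0,-1],(cx,cx*.5+cy*.866,-cx*.5+cy*.866)),('gunup',np.array([.4303,-.229,.24]),[0,0,-1],(cx,)),('mate',tip0+.115*n,-n,(bx,by,bx*.5+by*.866,-bx*.5+by*.866))]:
    for i,y in enumerate(ys):
        for sg in (1,-1):
            r=ctrl.ik(p,quat(zd,sg*np.array(y))); print(nm,i,sg,None if r is None else np.round(r,2))
E
```

```text
guntop [ 0.42542139 -0.2280912   0.159     ] [ 0.42905983 -0.22980396  0.159     ]
p1 scene 28.7 [ 0.4418 -0.1548]
p1 top 25.6 [ 0.4415 -0.1465]
p2 scene 32.7 [ 0.436  -0.1872]
p2 top 23.5 [ 0.4355 -0.185 ]
capN scene 47.2 [ 0.615  -0.0046]
capN top 33.9 [0.6122 0.0015]
[[115  91  62  40  21   9   7  14  35  73 120 157 182 192 187 162 141 135
  134]
 [ 77  44  22  13   7  15  26  37  49  61  71  93 129 174 186 168 141 134
  135]
 [ 56  16   9   9  19  43  78 100 120 127 109  82  80 120 154 163 142 137
  137]
 [ 45  12  12  23  54  93 133 145 156 161 152 134 106  78  96 124 135 136
  138]
 [ 39  10  15  47 103 140 158 162 164 164 166 161 143 102  64  78 117 134
  138]
 [ 39   9  22  74 137 161 166 163 162 163 163 164 161 140  90  61 104 131
  138]
 [ 36  11  40 100 151 164 165 164 160 162 161 161 163 155 112  74 111 135
  138]
 [ 31  10  45 111 152 162 164 163 163 161 160 159 162 161 133  86 111 135
  139]
 [ 28   9  46 112 153 160 161 161 162 163 163 162 161 157 131  83 103 133
  141]
 [ 44  14  36  98 151 163 162 159 160 161 162 164 163 156 123  78 110 136
  141]
 [ 90  44  28  75 1
[... 1019 characters left out ...]
0.8 ]
gun 1 -1 [ 0.53  0.42 -0.12  2.    0.07  0.73 -1.88]
gun 2 1 [ 1.2   0.68 -1.23  1.99  0.76  1.03  1.55]
gun 2 -1 [ 0.72  0.43 -0.4   2.    0.24  0.76 -1.02]
gunup 0 1 [ 0.96  0.34 -0.71  1.83  0.25  1.06  0.  ]
gunup 0 -1 [ 0.41  0.28  0.04  1.84 -0.01  1.02 -2.84]
mate 0 1 [ 0.47  0.39 -0.91  2.1   1.    0.67 -1.41]
mate 0 -1 [ 0.64  0.51 -1.22  2.1   1.14  0.86  1.6 ]
mate 1 1 [ 0.59  0.45 -1.1   2.1   1.09  0.78  0.08]
mate 1 -1 [ 0.06  0.3  -0.33  2.1   0.72  0.48 -2.71]
mate 2 1 [ 0.62  0.48 -1.17  2.1   1.12  0.83 -0.43]
mate 2 -1 [-0.75  0.37  0.76  2.11 -0.27  0.36 -2.19]
mate 3 1 [ 0.53  0.42 -1.    2.1   1.05  0.72  0.6 ]
mate 3 -1 [ 0.15  0.31 -0.45  2.1   0.79  0.51 -2.29]
```

```bash
cat >> h.py <<'E'
def st(tag=''):
    s=get_state(); print(tag,'t',round(s['time'],2),'tcp',s['tcp_pos'].round(4),'F',s['contact_force'].round(1),'w',round(s['width'],4),'gf',np.round(s['gripper_force'],1)); return s
nip0=np.array([.612,.0005,.0905])
E
python3 - <<'E'
from h import *
Q=quat(-n,bx)
s=st(); ctrl.movel(s['tcp_pos']+[.05,.05,.12],max_speed=.3); st()
ctrl.movep(nip0+.11*n,Q); st('pre')
for k in C:
    im,d=vision.grab_frame(k); cv2.imwrite(f'pics/{k}1.png',im); np.save(f'pics/{k}1.npy',d)
    u,v=proj(k,nip0+.05*n)[0].astype(int); print(k,u,v)
a=cv2.imread('pics/scene1.png'); b=cv2.imread('pics/top1.png')
f=lambda a,u,v:cv2.resize(a[v-60:v+60,u-40:u+40],(400,600),interpolation=cv2.INTER_CUBIC)
for k,a in (('scene',a),('top',b)):
    for X in (nip0,nip0+.026*n): u,v=np.round(proj(k,X)[0]).astype(int); a[v,u]=(255,255,0)
    X=nip0+.11*n; u,v=np.round(proj(k,X)[0]).astype(int); a[v,u]=(0,255,255)
o=[proj(k,nip0+.05*n)[0].astype(int) for k in C]
cv2.imwrite('pics/pre.png',np.hstack([f(a,*o[0]) if 0 else f(cv2.imread('pics/scene1.png'),*o[0]),f(b,*o[1])]))
E
```

```text
t 1.1 tcp [ 0.1563 -0.6051  0.2313] F [-0.5  0.7  0.6] w 0.0855 gf 0.0
 t 1.72 tcp [ 0.2064 -0.555   0.3518] F [-2.   0.5 -0.2] w 0.0855 gf 0.0
pre t 4.17 tcp [0.5677 0.0127 0.1902] F [0.1 0.1 0.8] w 0.0853 gf 0.0
scene 250 220
top 244 210
```

View pics/pre.png

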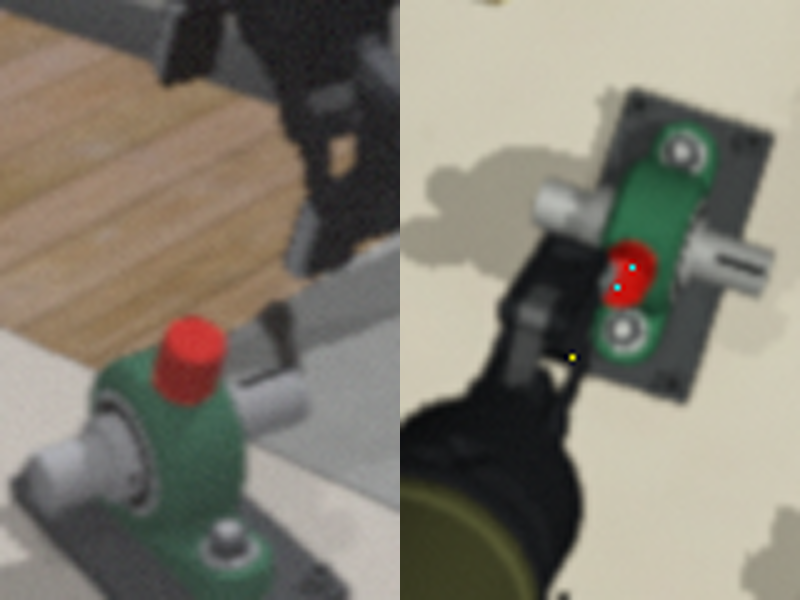

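Run:
```python
from h import *
s=get_state(); R=Ro.from_quat(s['eef_rot'],scalar_first=True).as_matrix(); t=s['tcp_pos']
print(np.degrees(np.arccos(-R[:,2]@n)))
for k,(u0,v0) in {'scene':(250,220),'top':(244,210)}.items():
    for sg in (1,-1):
        P=[t-.013*R[:,2]+sg*.0425*R[:,1]+w*.011*R[:,0] for w in (1,-1)]
        print(k,sg,((proj(k,P)-[u0-40,v0-60])*5).round(0).tolist())
    print('axis',((proj(k,[t,t-.013*R[:,2],nip0,nip0+.026*n])-[u0-40,v0-60])*5).round(0).tolist())
im={k:cv2.imread(f'pics/{k}1.png') for k in C}
c=comps(colmask(im['scene'],'red'),(248,232),10); print(c, hullc('scene',cyl(nip0,n,.01225,.026)))
```

```text
0.05436723638875434
scene 1 [[153.0, 92.0], [208.0, 77.0]]
scene -1 [[272.0, 270.0], [327.0, 251.0]]
axis [[232.0, 195.0], [239.0, 170.0], [177.0, 381.0], [189.0, 340.0]]
top 1 [[162.0, 263.0], [215.0, 280.0]]
top -1 [[115.0, 446.0], [165.0, 463.0]]
axis [[172.0, 353.0], [164.0, 365.0], [229.0, 264.0], [216.0, 283.0]]
[(array([247.390625  , 231.32291667]), np.int32(192))] (array([246.62762025, 232.13533464]), 212.07936436019372)
```

```bash
sed -i 's/^nip0=.*/nip0=np.array([.6115,-.0005,.0905])/' h.py
python3 - <<'E'
from h import *
Q=quat(-n,bx)
ctrl.movel(nip0+.06*n,max_speed=.15); ctrl.movel(nip0+.011*n,max_speed=.1); st('at')
ctrl.close_gripper(30); s=st('closed')
ctrl.movel(nip0+.05*n,max_speed=.1); st('off')
ctrl.movel(nip0+.09*n,max_speed=.2); st('off2')
for k in C:
    im,d=vision.grab_frame(k); cv2.imwrite(f'pics/{k}2.png',im); np.save(f'pics/{k}2.npy',d)
o=[proj(k,nip0+.05*n)[0].astype(int) for k in C]
f=lambda a,u,v:cv2.resize(a[v-60:v+60,u-40:u+40],(400,600),interpolation=cv2.INTER_CUBIC)
cv2.imwrite('pics/off.png',np.hstack([f(cv2.imread(f'pics/{k}2.png'),*o[i]) for i,k in enumerate(C)]))
for i,k in enumerate(C): print(k,((proj(k,[nip0,nip0+.023*n])-o[i]+[40,60])*5).round().tolist())
E
```

```text
at t 5.4 tcp [0.6071 0.0012 0.1012] F [0.7 1.1 0.4] w 0.0852 gf 0.0
closed t 5.98 tcp [0.607  0.0009 0.1008] F [-3.8 -0.   5.1] w 0.023 gf 31.1
off t 6.53 tcp [0.5914 0.0053 0.1357] F [-0.2  0.1 -0.7] w 0.0229 gf 30.5
off2 t 6.88 tcp [0.5753 0.0102 0.1721] F [-0.   0.3  0.4] w 0.0225 gf 30.5
scene [[180.0, 380.0], [190.0, 345.0]]
top [[226.0, 265.0], [215.0, 282.0]]
```

View pics/off.png

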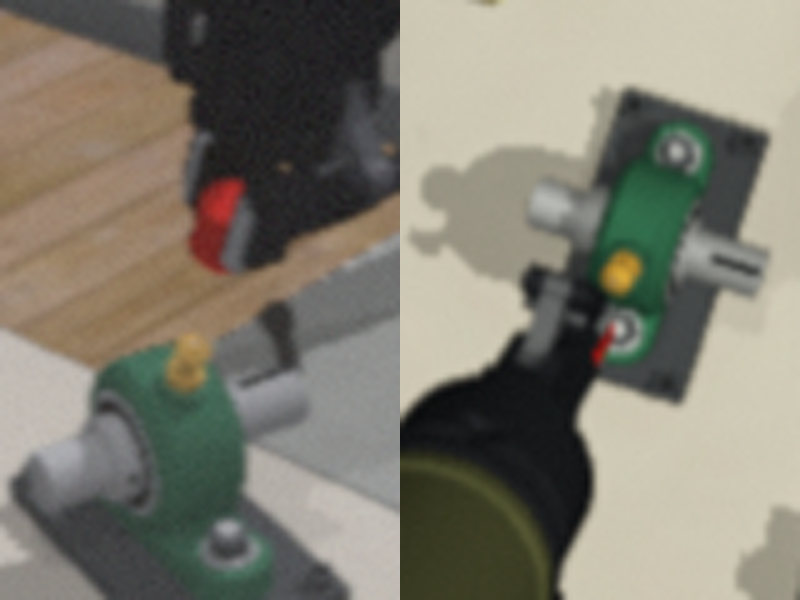

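Run:
```python
from h import *
Q=quat([0,0,-1],cx); pk=np.array([.4477,-.1095,.006])
ctrl.movel(nip0+.13*n,max_speed=.25)
ctrl.movep(pk+[0,0,.13],Q); ctrl.movel(pk+[0,0,.055],max_speed=.15); ctrl.pause(.2); s=st('hover')
for k in C:
    im,d=vision.grab_frame(k); cv2.imwrite(f'pics/{k}3.png',im); np.save(f'pics/{k}3.npy',d)
    c=comps(colmask(im,'red'),proj(k,s['tcp_pos'])[0],25); print(k,[(a.round(1),b) for a,b in c],'pred',hullc(k,cyl(s['tcp_pos']-[0,0,.011],[0,0,1],.01225,.026)))
    print(k,'pocket',proj(k,[pk,pk+[0,0,.008]]).round(1).tolist())
o=proj('scene',s['tcp_pos'])[0].astype(int)+[0,5]; a=cv2.imread('pics/scene3.png')[o[1]-50:o[1]+50,o[0]-60:o[0]+60]; print(o)
cv2.imwrite('pics/hov.png',cv2.resize(a,(720,600),interpolation=cv2.INTER_CUBIC))
```

```text
hover t 8.89 tcp [ 0.4483 -0.1095  0.0619] F [ 0.2  0.1 -1. ] w 0.0227 gf 30.5
scene [(array([346.7, 252. ]), np.int32(136)), (array([367.2, 259.9]), np.int32(324))] pred (array([348.40655126, 252.56407938]), 221.22991565940902)
scene pocket [[346.9, 277.2], [347.1, 273.9]]
top [] pred (array([295.71029774, 274.01989096]), 98.37891009356827)
top pocket [[295.2, 271.6], [295.2, 272.0]]
[348 258]
```

View pics/hov.png

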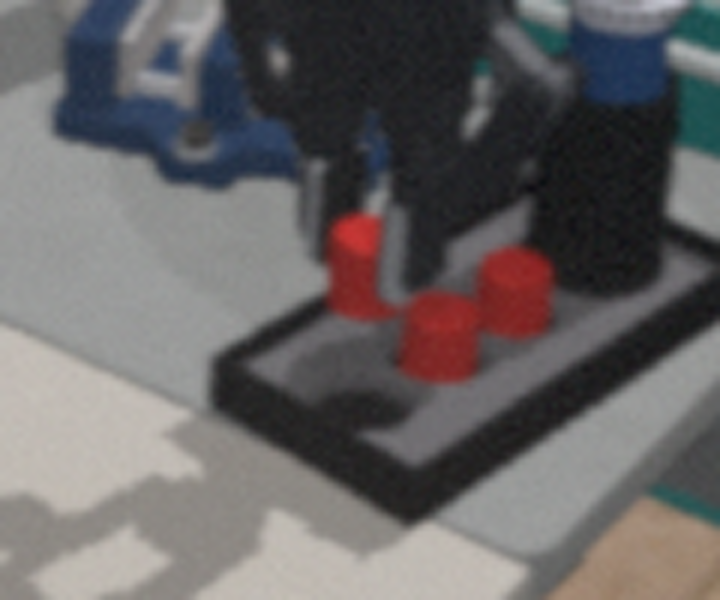

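Run:
```python
from h import *
pk=np.array([.4477,-.1095,.006])
ctrl.movel(pk+[0,0,.0135],max_speed=.08); st('down')
ctrl.ungrasp(); st('open')
ctrl.movel(pk+[0,0,.10],max_speed=.2); 
Q=quat([0,0,-1],cx); g=np.array([.4285,-.229,0])
ctrl.movep(pk+[0,0,.22],Q); st('up')
for k in C:
    im,d=vision.grab_frame(k); cv2.imwrite(f'pics/{k}4.png',im); np.save(f'pics/{k}4.npy',d)
    c=comps(colmask(im,'red'),proj(k,pk)[0],35); print(k,[(a.round(1),b) for a,b in c],'pred',hullc(k,cyl(pk,[0,0,1],.01225,.026)))
o=proj('scene',pk)[0].astype(int); a=cv2.imread('pics/scene4.png')[o[1]-50:o[1]+30,o[0]-50:o[0]+70]
cv2.imwrite('pics/placed.png',cv2.resize(a,(720,480),interpolation=cv2.INTER_CUBIC))
```

```text
down t 9.66 tcp [ 0.4478 -0.1093  0.0196] F [-0.3 -0.4 -0. ] w 0.0231 gf 30.5
open t 10.28 tcp [ 0.4477 -0.1095  0.0195] F [ 0.  -1.1 -0.9] w 0.0854 gf 0.0
up t 11.42 tcp [ 0.4473 -0.11    0.2252] F [-0.3  0.5 -0. ] w 0.0855 gf 0.0
scene [(array([360.5, 263.9]), np.int32(493))] pred (array([347.30157429, 271.84371329]), 212.11069897701964)
top [(array([313.6, 273.6]), np.int32(17)), (array([325.1, 275.4]), np.int32(45))] pred (array([295.30792379, 272.26467423]), 88.75294842990115)
```

View pics/placed.png

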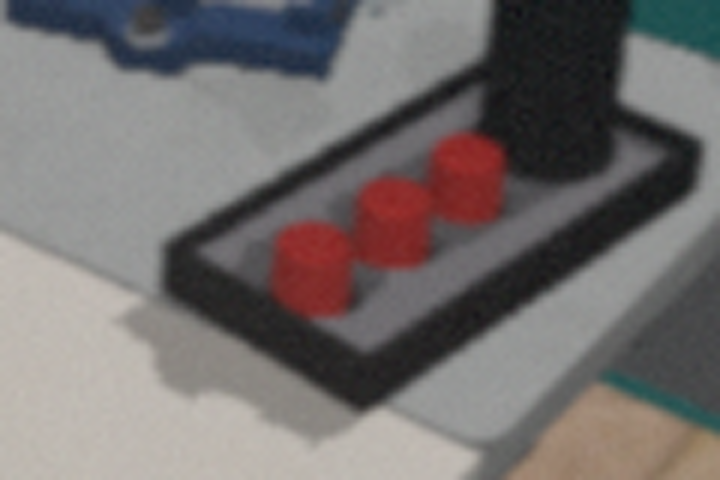

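Run:
```python
from h import *
Q=quat([0,0,-1],cx); g=np.array([.428,-.229,0])
ctrl.movep(g+[0,0,.23],Q); ctrl.movel(g+[0,0,.1255],max_speed=.12); st('at')
ctrl.close_gripper(90); s=st('closed')
ctrl.movel(s['tcp_pos']+[0,0,.11],max_speed=.12); st('up')
ctrl.pause(.2); s=st('up')
im={}
for k in C:
    im[k],d=vision.grab_frame(k); cv2.imwrite(f'pics/{k}5.png',im[k]); np.save(f'pics/{k}5.npy',d)
t=s['tcp_pos']; R=Ro.from_quat(s['eef_rot'],scalar_first=True).as_matrix()
a=im['scene'].copy()
for dz in (.02,-.006,-.06,-.092,-.108): 
    u,v=np.round(proj('scene',t+[0,0,dz])[0]).astype(int); print(dz,u,v); a[v,u]=(0,255,255)
u,v=proj('scene',t+[0,0,-.04])[0].astype(int)
cv2.imwrite('pics/gun.png',cv2.resize(a[v-60:v+60,u-60:u+60],(600,600),interpolation=cv2.INTER_NEAREST)); print(u,v)
# brass nipple refine
for k in C:
    h=cv2.cvtColor(im[k],cv2.COLOR_BGR2HSV); m=(h[...,0]>12)&(h[...,0]<30)&(h[...,1]>120)&(h[...,2]>80)
    p=proj(k,nip0+.012*n)[0]; print(k,[(c.round(2),ar) for c,ar in comps(m,p,12)],p.round(2))
```

```text
at t 13.08 tcp [ 0.4285 -0.2289  0.1261] F [-0.1  0.2  0.7] w 0.0853 gf 0.0
closed t 13.63 tcp [ 0.4283 -0.2292  0.1262] F [-1.6  0.4  6.2] w 0.0313 gf 88.4
up t 14.71 tcp [ 0.4276 -0.2291  0.2354] F [ 0.3  0.8 -5. ] w 0.0319 gf 89.8
up t 14.91 tcp [ 0.428  -0.229   0.2356] F [ 0.2 -0.  -5.9] w 0.0313 gf 89.8
0.02 399 142
-0.006 397 155
-0.06 394 181
-0.092 392 196
-0.108 391 203
395 171
scene [(array([247.1 , 232.67]), np.int32(39))] [247.08 232.37]
top [(array([248.56, 204.12]), np.int32(50))] [249.12 204.8 ]
```

View pics/gun.png

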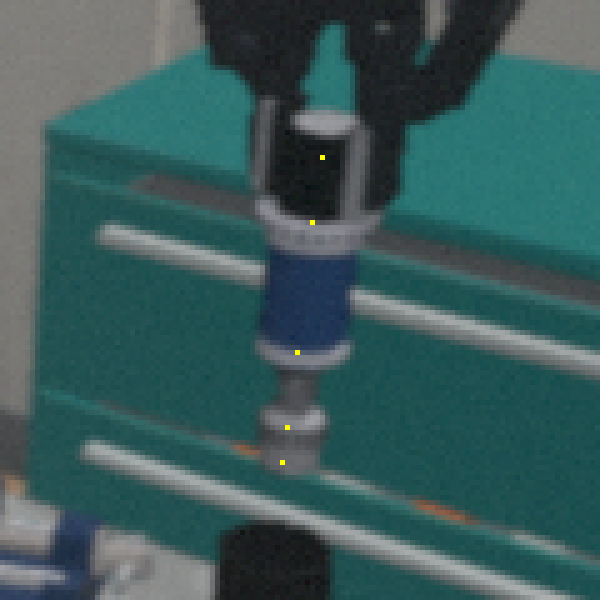

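```bash
cat >> h.py <<'E'
def axfit(X,ax,c0,cam,r):
    """centre of a cylinder (radius r, axis ax) through surface points X; returns offset in plane"""
    ax=np.array(ax)/np.linalg.norm(ax); e1=np.cross(ax,[0,1,0]); e1/=np.linalg.norm(e1); e2=np.cross(ax,e1)
    q=(X-c0); q=np.c_[q@e1,q@e2]
    s=least_squares(lambda p:np.hypot(*(q-p).T)-r,[0,0],loss='soft_l1',f_scale=.001); return c0+s.x[0]*e1+s.x[1]*e2,np.sqrt(np.mean(s.fun**2))
E
python3 - <<'E'
from h import *
s=get_state(); t=s['tcp_pos']
d=np.load('pics/scene5.npy'); P=cloud('scene',d); im=cv2.imread('pics/scene5.png')
near=np.hypot(P[...,0]-t[0],P[...,1]-t[1])<.035
for nm,z0,z1,r in [('hex',-.002,.03,.016),('flange',-.006,0,.023),('barrel',-.055,-.012,.017),('coupler',-.108,-.095,.013)]:
    m=near&(P[...,2]>t[2]+z0)&(P[...,2]<t[2]+z1); v,u=np.nonzero(m)
    X=P[m]; c,e=axfit(X,[0,0,1],t,'scene',r); print(nm,m.sum(),(c-t).round(4),'rms',e.round(4))
    # silhouette middle per row
    rows=[(vv,(u[v==vv].min()+u[v==vv].max())/2) for vv in np.unique(v)]
    uc=[(np.interp(vv,*zip(*sorted((b,a) for a,b in proj('scene',t+np.outer(np.linspace(.04,-.12,50),[0,0,1]))))),m_) for vv,m_ in rows]
    print('  silhouette mid - tcp axis px',np.round(np.mean([b-a for a,b in uc]),2),'n',len(rows))
E
```

```text
hex 513 [-0.0049 -0.0001  0.    ] rms 0.0061
  silhouette mid - tcp axis px -1.06 n 24
flange 91 [-0.0017 -0.0025  0.    ] rms 0.0023
  silhouette mid - tcp axis px -2.31 n 10
barrel 384 [-0.0018 -0.0016  0.    ] rms 0.0011
  silhouette mid - tcp axis px 0.75 n 24
coupler 66 [-0.0014 -0.0026  0.    ] rms 0.0012
  silhouette mid - tcp axis px -0.08 n 8
```

Run:
```python
from h import *
Q=quat(-n,bx); s=get_state()
ctrl.movel(s['tcp_pos']+[0.0,0.03,.08],max_speed=.25)
p=nip0+.225*n; print(p.round(3),np.round(ctrl.ik(p,Q),2)); ctrl.movep(p,Q); st('hi')
ctrl.movel(nip0+.156*n,max_speed=.15); ctrl.pause(.3); s=st('pre')
R=Ro.from_quat(s['eef_rot'],scalar_first=True).as_matrix(); t=s['tcp_pos']; print('axis err deg',np.degrees(np.arccos(-R[:,2]@n)))
for k in C:
    im,d=vision.grab_frame(k); cv2.imwrite(f'pics/{k}6.png',im); np.save(f'pics/{k}6.npy',d)
    P=cloud(k,d); q=P-t; al=-(q@R[:,2]); rad=np.linalg.norm(q-al[...,None]*-R[:,2],axis=-1)
    for nm,z0,z1,r in [('flange',-.006,0,.023),('barrel',-.057,-.012,.017),('coupler',-.106,-.09,.013)]:
        m=(rad<.032)&(al>z0)&(al<z1)
        if m.sum()<10: print(k,nm,m.sum()); continue
        c,e=axfit(P[m],-R[:,2],t,k,r); print(k,nm,m.sum(),'off along bx',((c-t)@R[:,1]).round(4),'along tool x',((c-t)@R[:,0]).round(4),'rms',e.round(4))
    h=cv2.cvtColor(im,cv2.COLOR_BGR2HSV); m=(h[...,0]>12)&(h[...,0]<30)&(h[...,1]>120)&(h[...,2]>80)
    p=proj(k,nip0+.012*n)[0]; print(k,[(c.round(2),ar) for c,ar in comps(m,p,12)],p.round(2))
f=lambda a,u,v:cv2.resize(a[v-50:v+50,u-33:u+33],(396,600),interpolation=cv2.INTER_NEAREST); L=[]
for k in C:
    a=cv2.imread(f'pics/{k}6.png'); 
    for dz in (-.06,-.092,-.108,-.133,-.156):
        u,v=np.round(proj(k,t-dz*R[:,2])[0]).astype(int); a[v,u]=(255,255,0)
    o=proj(k,t+.09*R[:,2])[0].astype(int); L.append(f(a,*o)); print(k,o, (( proj(k,[t+z*R[:,2] for z in (.06,.092,.108,.133,.156)])-o+[33,50])*6).round().tolist())
cv2.imwrite('pics/mate.png',np.hstack(L)); print('Rx,Ry',R[:,0].round(2),R[:,1].round(2))
```

```text
[0.52  0.027 0.294] [ 0.83  0.25 -1.33  2.02  0.73  0.86 -1.18]
hi t 16.48 tcp [0.5198 0.0251 0.293 ] F [ 0.1  0.1 -5.5] w 0.0313 gf 90.0
pre t 17.39 tcp [0.5485 0.0185 0.2326] F [ 0.3  0.3 -4.3] w 0.0312 gf 90.0
axis err deg 0.0697132951899693
scene flange 71 off along bx -0.0008 along tool x -0.0034 rms 0.0022
scene barrel 348 off along bx -0.0006 along tool x -0.002 rms 0.0008
scene coupler 68 off along bx -0.0003 along tool x -0.0028 rms 0.0008
scene [(array([247.07, 232.68]), np.int32(41))] [247.08 232.37]
top flange 46 off along bx 0.0021 along tool x 0.0027 rms 0.0025
top barrel 141 off along bx 0.0014 along tool x 0.0007 rms 0.0005
top coupler 29 off along bx 0.001 along tool x 0.0009 rms 0.0007
top [(array([249.08, 203.32]), np.int32(38))] [249.12 204.8 ]
scene [252 214] [[217.0, 238.0], [197.0, 306.0], [188.0, 338.0], [174.0, 387.0], [162.0, 430.0]]
top [243 213] [[181.0, 332.0], [202.0, 299.0], [213.0, 283.0], [228.0, 260.0], [242.0, 240.0]]
Rx,Ry [ 0.29  0.96 -0.  ] [ 0.87 -0.26  0.42]
```

View pics/mate.png

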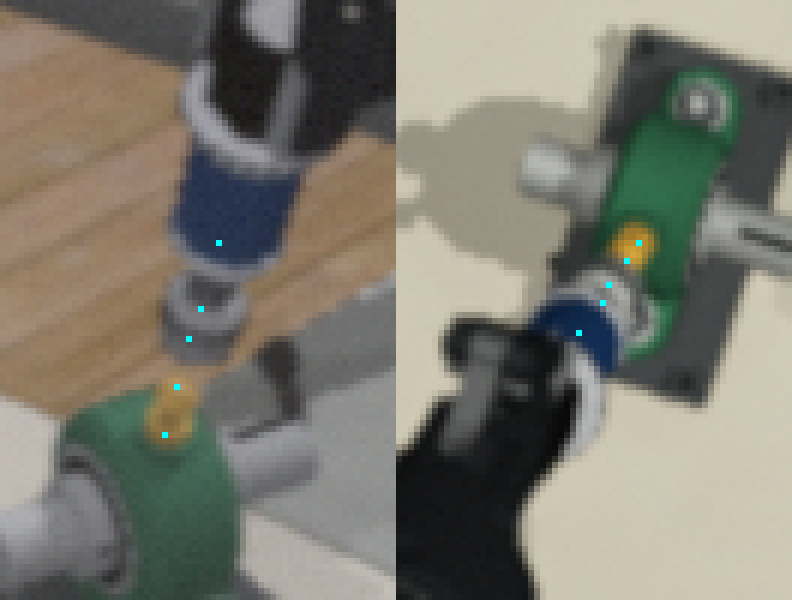

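Run:
```python
from h import *
s=get_state(); R=Ro.from_quat(s['eef_rot'],scalar_first=True).as_matrix(); t=s['tcp_pos']
bxt=R[:,1]; byt=R[:,0]
def mask(cam,parts,S=8):
    m=np.zeros((420*1,560),np.float32); big=np.zeros((420*S//1,560*S),np.uint8)
    for P in parts:
        cv2.fillConvexPoly(big,np.round(cv2.convexHull(proj(cam,P).astype(np.float32)*S+S/2-.5)).astype(np.int32),1)
    v,u=np.nonzero(big); return np.array([u.mean(),v.mean()])/S-.5+.5/S
nipparts=lambda o:[cyl(o,n,.007,.006),cyl(o+.006*n,n,.0045,.009),cyl(o+.015*n,n,.007,.006),cyl(o+.021*n,n,.005,.002)]
obs={}
for k in C:
    im=cv2.imread(f'pics/{k}5.png'); h=cv2.cvtColor(im,cv2.COLOR_BGR2HSV); p=proj(k,nip0+.012*n)[0]
    for sat in (90,120,150):
        m=(h[...,0]>10)&(h[...,0]<32)&(h[...,1]>sat)&(h[...,2]>70)
        c=max(comps(m,p,12),key=lambda x:x[1]); print(k,sat,c[0].round(2),c[1],'model',mask(k,nipparts(nip0)).round(2)); 
        if sat==120: obs[k]=c[0]
    P=cloud(k,np.load(f'pics/{k}5.npy')); q=P-nip0; al=q@n; rad=np.linalg.norm(q-al[...,None]*n,axis=-1)
    m=(rad<.011)&(al>.013)&(al<.021)
    c,e=axfit(P[m],n,nip0,k,.0068); print(k,'nip depth',m.sum(),'by',((c-nip0)@byt).round(4),'bx',((c-nip0)@bxt).round(4),e.round(4))
f=lambda x:np.concatenate([mask(k,nipparts(nip0+x))-obs[k] for k in C])
r=least_squares(f,[0,0,0],diff_step=.0,x_scale=1) if 0 else None
J=np.array([(f(np.eye(3)[i]*.004)-f(-np.eye(3)[i]*.004))/.008 for i in range(3)]).T; x=-np.linalg.lstsq(J,f(np.zeros(3)),rcond=None)[0]
print('nipple shift world',x.round(4),'by',(x@byt).round(4),'bx',(x@bxt).round(4),'n',(x@n).round(4),'res',f(x).round(2))
# coupler silhouette in scene/top (depth-band mask) vs model
cp=lambda o:[cyl(o-.108*n,n,.013,.016)]
for k in C:
    P=cloud(k,np.load(f'pics/{k}6.npy')); im=cv2.imread(f'pics/{k}6.png'); q=P-t; al=q@n; rad=np.linalg.norm(q-al[...,None]*n,axis=-1)
    m=(rad<.022)&(al>-.112)&(al<-.092); v,u=np.nonzero(m); print(k,'coupler centroid',u.mean().round(2),v.mean().round(2),m.sum())
    m=(rad<.026)&(al>-.058)&(al<-.015); v,u=np.nonzero(m)
    print(k,'barrel px',u.mean().round(2),v.mean().round(2),m.sum())
    tt=im[np.round(proj(k,[t-.1*n])[0]).astype(int)[1]]; u0=int(proj(k,[t-.1*n])[0][0]); print(tt[u0-12:u0+13].tolist())
```

```text
scene 90 [247.39 231.57] 75 model [246.97 232.8 ]
scene 120 [247.1  232.67] 39 model [246.97 232.8 ]Traceback (most recent call last):
  File "<stdin>", line 15, in <module>
ValueError: max() iterable argument is empty
```

Run:
```python
from h import *
s=get_state(); R=Ro.from_quat(s['eef_rot'],scalar_first=True).as_matrix(); t=s['tcp_pos']
bxt=R[:,1]; byt=R[:,0]; S=8
def mask(cam,parts):
    big=np.zeros((420*S,560*S),np.uint8)
    for P in parts: cv2.fillConvexPoly(big,np.round(cv2.convexHull(proj(cam,P).astype(np.float32)*S+S/2-.5)).astype(np.int32),1)
    return cv2.resize(big.astype(np.float32),(560,420),interpolation=cv2.INTER_AREA)
nipparts=lambda o:[cyl(o,n,.007,.006),cyl(o+.006*n,n,.0045,.009),cyl(o+.015*n,n,.007,.006),cyl(o+.021*n,n,.005,.002)]
# gun/nipple lateral shift by image correlation: brassness map vs blurred model
def shift(cam,img,parts,rad=4,box=14):
    M=cv2.GaussianBlur(mask(cam,parts),(0,0),.8); v,u=np.nonzero(M>.3); u0,v0=int(u.mean()),int(v.mean())
    T=M[v0-box:v0+box+1,u0-box:u0+box+1]; I=img[v0-box-rad:v0+box+rad+1,u0-box-rad:u0+box+rad+1].astype(np.float32)
    r=cv2.matchTemplate(I,T,cv2.TM_CCOEFF_NORMED); _,mx,_,(a,b)=cv2.minMaxLoc(r)
    sub=lambda l,c,rr:.5*(l-rr)/(l-2*c+rr)
    a2=a+(sub(r[b,a-1],r[b,a],r[b,a+1]) if 0<a<2*rad else 0); b2=b+(sub(r[b-1,a],r[b,a],r[b+1,a]) if 0<b<2*rad else 0)
    return np.array([a2-rad,b2-rad]),mx
def px2w(cam,X,vecs): return np.array([(proj(cam,X+.002*v)[0]-proj(cam,X-.002*v)[0])/.004 for v in vecs]).T
A=[];B=[]
for k in C:
    im=cv2.imread(f'pics/{k}5.png').astype(np.float32); br=np.clip(np.minimum(im[...,2]-im[...,0],im[...,1]-im[...,0]),0,None); br=np.minimum(br,60)
    sh,mx=shift(k,br,nipparts(nip0)); J=px2w(k,nip0+.015*n,(byt,bxt,n)); A.append(J);B.append(sh)
    print(k,'nip shift px',sh.round(2),round(float(mx),2),'by,bx if in plane',(np.linalg.lstsq(J[:,:2],sh,rcond=None)[0]*1000).round(1))
    P=cloud(k,np.load(f'pics/{k}5.npy')); q=P-nip0; al=q@n; rd=np.linalg.norm(q-al[...,None]*n,axis=-1)
    m=(rd<.011)&(al>.012)&(al<.022)
    if m.sum()>5: c,e=axfit(P[m],n,nip0,k,.0068); print(k,'nip depth',m.sum(),'by',((c-nip0)@byt).round(4),'bx',((c-nip0)@bxt).round(4),e.round(4))
x=np.linalg.lstsq(np.vstack(A),np.concatenate(B),rcond=None)[0]; print('nipple (by,bx,n) mm',(x*1000).round(1),'res',(np.vstack(A)@x-np.concatenate(B)).round(2))
A=[];B=[]
for k in C:
    im=cv2.imread(f'pics/{k}6.png').astype(np.float32); bl=np.clip(im[...,0]-im[...,2],0,40)
    sh,mx=shift(k,bl,[cyl(t-.058*n,n,.017,.05)],box=22); J=px2w(k,t-.035*n,(byt,bxt,n)); A.append(J);B.append(sh)
    P=cloud(k,np.load(f'pics/{k}6.npy')); q=P-t; al=q@n; rd=np.linalg.norm(q-al[...,None]*n,axis=-1)
    m=((rd<.024)&(al>-.108)&(al<-.088)).astype(np.float32)
    sc,mc=shift(k,m,[cyl(t-.108*n,n,.013,.02)]); print(k,'barrel px',sh.round(2),round(float(mx),2),'coupler px',sc.round(2),round(float(mc),2),'coupler by (n=bx=0)',(sc@J[:,0]/(J[:,0]@J[:,0])*1000).round(1),'J',J.round(0).tolist())
```

```text
scene nip shift px [ 0.42 -1.01] 0.6 by,bx if in plane [-1.9  1.8]
scene nip depth 15 by -0.0015 bx 0.0012 0.001
top nip shift px [-0.29 -0.65] 0.93 by,bx if in plane [1.  1.3]
top nip depth 9 by 0.0012 bx 0.0012 0.0006
nipple (by,bx,n) mm [-0.2  1.2  1.7] res [-0.47 -0.04  0.36  0.44]
scene barrel px [0.12 1.41] 0.69 coupler px [0.81 0.96] 0.55 coupler by (n=bx=0) -1.0 J [[-497.0, -281.0, 109.0], [150.0, -414.0, -379.0]]
top barrel px [ 0.57 -0.5 ] 0.46 coupler px [ 0.99 -2.06] 0.46 coupler by (n=bx=0) -0.6 J [[-468.0, 114.0, -125.0], [-153.0, -431.0, 189.0]]
```

```bash
cat >> h.py <<'E'
byt=by; bxt=np.cross(by,n); bxt*=np.sign(bxt@bx)
nipA=nip0+.0006*byt+.0008*bxt
def rep(F0,base=None):
    s=get_state(); F=s['contact_force']-F0; q=s['tcp_pos']-(nipA if base is None else base)
    print('t %.2f along %.2f lat by %.2f bx %.2f | Fn %.1f Fby %.1f Fbx %.1f | tq %s w %.4f'%(s['time'],q@n*1e3,q@byt*1e3,q@bxt*1e3,F@n,F@byt,F@bxt,s['wrist_torque'].round(2),s['width'])); return F@n,np.hypot(F@byt,F@bxt)
E
python3 - <<'E'
from h import *
ctrl.movel(nipA+.150*n,max_speed=.05); ctrl.pause(.3)
F0=np.mean([get_state()['contact_force'] for _ in range(3)],0); np.save('F0.npy',F0); rep(F0)
ctrl.movel(nipA+.134*n,max_speed=.05); ctrl.pause(.1);rep(F0)
for a in np.arange(.132,.1195,-.002):
    ctrl.movel(nipA+a*n,max_speed=.02); ctrl.pause(.05); f,l=rep(F0)
    if f>15 or l>10: break
E
```

```text
t 18.07 along 150.05 lat by 0.08 bx -0.00 | Fn 0.0 Fby 0.0 Fbx 0.0 | tq [ 0.34  0.96 -0.09] w 0.0317
t 18.63 along 134.01 lat by 0.26 bx -0.05 | Fn 0.0 Fby 2.0 Fbx 0.1 | tq [ 0.29  0.95 -0.04] w 0.0316
t 18.93 along 132.03 lat by -0.05 bx 0.04 | Fn 0.5 Fby 0.5 Fbx -0.4 | tq [ 0.3   1.02 -0.05] w 0.0317
t 19.23 along 129.93 lat by -0.01 bx -0.07 | Fn -0.0 Fby 0.8 Fbx -0.8 | tq [0.38 0.96 0.02] w 0.0316
t 19.53 along 127.93 lat by 0.02 bx -0.06 | Fn -0.3 Fby 1.2 Fbx -0.9 | tq [0.3  1.02 0.05] w 0.0314
t 19.83 along 125.92 lat by -0.03 bx -0.06 | Fn 0.7 Fby 1.4 Fbx -0.9 | tq [ 0.28  0.94 -0.05] w 0.0315
t 20.13 along 124.21 lat by 0.32 bx 0.00 | Fn 4.7 Fby -0.6 Fbx -0.5 | tq [0.44 1.21 0.04] w 0.0313
t 20.43 along 121.80 lat by -0.07 bx 0.01 | Fn 1.9 Fby 1.3 Fbx -1.5 | tq [0.38 0.89 0.07] w 0.0315
t 20.73 along 119.21 lat by -0.64 bx -0.43 | Fn -11.1 Fby 2.1 Fbx 0.5 | tq [0.53 0.71 0.14] w 0.0316
```

Run:
```python
from h import *
F0=np.load('F0.npy'); ctrl.pause(.3); rep(F0)
for a in np.arange(.118,.1145,-.001):
    ctrl.movel(nipA+a*n,max_speed=.02); ctrl.pause(.15); f,l=rep(F0)
    if f>20 or l>12: break
```

```text
t 21.03 along 119.83 lat by -0.26 bx -0.30 | Fn -7.0 Fby 1.1 Fbx -0.4 | tq [0.45 0.95 0.06] w 0.0318
t 21.43 along 118.23 lat by 0.19 bx 0.03 | Fn -1.0 Fby 1.1 Fbx -2.3 | tq [0.39 1.19 0.05] w 0.0315
t 21.83 along 117.11 lat by 0.10 bx 0.19 | Fn 0.6 Fby 0.5 Fbx -0.6 | tq [ 0.31  0.96 -0.01] w 0.0316
t 22.23 along 116.80 lat by 0.66 bx 0.35 | Fn 12.2 Fby 0.8 Fbx -2.3 | tq [ 0.12  1.42 -0.1 ] w 0.0316
t 22.63 along 115.85 lat by 0.74 bx 0.40 | Fn 12.8 Fby 0.1 Fbx -2.0 | tq [ 0.12  1.37 -0.08] w 0.0318
```

Run:
```python
from h import *
F0=np.load('F0.npy')
for a in np.r_[np.arange(.113,.1075,-.002),np.arange(.1065,.1015,-.0007)]:
    ctrl.movel(nipA+a*n,max_speed=.02); ctrl.pause(.12); print(round(a*1e3,1),end=' '); f,l=rep(F0)
    if f>23 or l>15: break
ctrl.pause(.5); rep(F0)
```

```text
113.0 t 23.00 along 113.92 lat by 0.79 bx 0.44 | Fn 13.8 Fby 0.3 Fbx -1.6 | tq [ 0.13  1.42 -0.16] w 0.0318
111.0 t 23.37 along 111.98 lat by 0.81 bx 0.48 | Fn 14.5 Fby -0.3 Fbx -1.4 | tq [ 0.12  1.38 -0.14] w 0.0317
109.0 t 23.73 along 110.07 lat by 0.91 bx 0.46 | Fn 14.7 Fby -0.8 Fbx -1.3 | tq [ 0.05  1.42 -0.16] w 0.0317
106.5 t 24.12 along 107.65 lat by 0.94 bx 0.49 | Fn 16.9 Fby -0.8 Fbx -3.0 | tq [ 0.05  1.45 -0.2 ] w 0.0314
105.8 t 24.49 along 106.99 lat by 0.94 bx 0.50 | Fn 17.6 Fby -0.2 Fbx -2.0 | tq [ 0.11  1.53 -0.15] w 0.0316
105.1 t 24.86 along 106.56 lat by 1.13 bx 0.51 | Fn 20.9 Fby -1.6 Fbx -2.7 | tq [-0.04  1.71 -0.22] w 0.0319
104.4 t 25.23 along 106.40 lat by 1.48 bx 0.63 | Fn 27.8 Fby -0.9 Fbx -3.5 | tq [-0.12  2.   -0.32] w 0.0313
t 25.73 along 106.39 lat by 1.45 bx 0.60 | Fn 27.5 Fby -2.4 Fbx -4.1 | tq [-0.09  2.05 -0.34] w 0.0318
```

Run:
```python
from h import *
L=[]
im,_=vision.grab_frame('scene'); cv2.imwrite('pics/fin.png',cv2.resize(im[170:300,200:430],(796,450),interpolation=cv2.INTER_CUBIC))
rep(np.load('F0.npy'))
```

```text
t 25.77 along 106.39 lat by 1.43 bx 0.62 | Fn 27.8 Fby -2.4 Fbx -3.7 | tq [-0.15  2.01 -0.26] w 0.0316
```

View pics/fin.png

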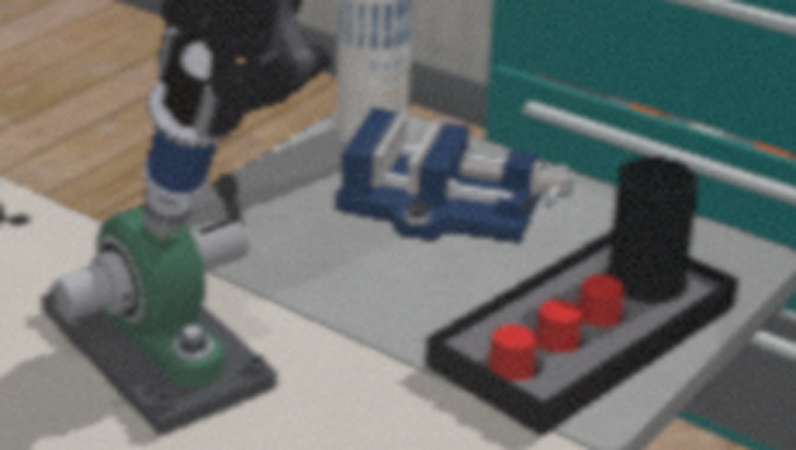

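The crop shows the coupler fully seated on the nipple at about (165, 215) with the nose in. All three red caps stand upright in their pockets, at (513, 350), (560, 325) and (602, 300). I'm handing in now.

```bash
python3 -c "
from station import ticket; print(ticket.close_job())"
```

```text
the job is handed in; nothing more can be done
None
```

I handed the job in at about 26 s: the cap stands open end down in the empty pocket, and the gun is snapped onto the nipple, held with its nose against the stop at about 28 N; no verdict came back.

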